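Eject a plug gauge and draw it to its inspection band

TASK

The plug gauge sits sunk in the collar of the blue gauge stand, too low to grip well. Press the red ejector lever down to its stop to push the gauge up and let the lever spring back; then grip the gauge's knurled head and pull it straight up out of its snug bore, without wrenching it sideways, until the whole yellow band stands clear above the collar while the red band below it is still hidden. Finish holding it there in the gripper, and leave the jars and the iron head alone.

Things in the scene. Friction and masses are not known exactly. Their poses are not given: they have to be found in the camera images.
- gauge_stand: Fixed blue gauge stand, base 110 x 76 mm, 122 mm high. Origin on the bench under the bore axis, z up along it; its -x side (roughly towards the robot) carries the lever. Guide block 56 (x) x 60 (y) mm with a 17 mm bore from z = 62 to 105 mm; brass caps stick out 8 mm on its y sides at z = 85 mm. Sprung plungers behind them squeeze the shank.
- collar_top (a point): Centre of the rim of the aluminium collar on top of the stand, on the bore axis, 122 mm above the bench. Collar: outer diameter 52, inner 34, height 17 mm. Axes as the stand's.
- gauge_head (a point): Centre of the gauge's knurled dark steel head (diameter 24, height 20 mm, z up along its axis). Seated, it is 7 mm below the collar's rim (head top 3 mm above it); after ejection about 11 mm above. The yellow band is wholly clear of the rim when this point is 30 mm above the rim; the red band begins to show at 48 mm.
- paddle_top (a point): Centre of the top face of the red press paddle (34 x 36 x 8 mm) at the lever's end, 109 mm in front (-x of the stand) of the bore axis; moves with the lever. About 56 mm above the bench at rest and about 20 mm above it at the stop. Its x axis lies along the stand's x at rest.
- lever (a joint): Angle of the red ejector lever: 0 at rest, 0.5 rad pressed down to its stop. The horizontal pivot is 40 mm in front of the bore axis, 34 mm above the bench. A spring returns it; with the gauge on it, it takes roughly 5 to 15 N down on the paddle. Its inner end pushes the gauge up from below by about 18 mm.
- iron_head: Loose forged golf iron head lying on the bench, 77 x 119 x 16 mm, origin under its centre. A bystander.
- wax_jar: Loose pale jar with a grey lid, diameter 58, height 58 mm, origin under its centre. A bystander.
- grease_jar: Loose dark grey jar, diameter 53, height 47 mm, origin under its centre. A bystander.
- plug_gauge: The loose steel plug gauge, about 0.18 kg. Origin at the centre of the head's underside. Shank: 16 mm diameter, 75 mm long, with a yellow band 4 to 20 mm and a red band 38 to 48 mm under the head. The plungers in the stand grip it, so it stays at the height it is left; sliding takes roughly 5 to 15 N.

How it is judged:
By the outcome, as a careful person would: the job done as asked, in the order asked, and still so for the second after the job is handed in, while the arm keeps its last pose, push and grip.
It also fails if it takes over 42 s, if anything falls off the work surface, if the arm or the gripper's body presses on something with over 40 N, if the wrist force passes 120 N, or if a joint passes its speed limit or range.

ROBOT

A 7-joint arm with a two-finger parallel gripper is mounted at the origin on a cart in front of the work surface, level with it; the furniture and walls round the work are solid. World frame = base frame: x ahead of the robot, y to its left, z up, the work surface at z = 0. Lengths are in m, angles in rad, forces in N, time in s.
With the tool pointing down it reaches from about 0.425 to 0.875 m from the base axis. Payload 4.7 kg.
Tool frame: the origin (TCP) lies between the finger pads; the fingertips stand 14 mm ahead of it and the grasp point (between the pads) lies 5 mm behind it; z points along the fingers, y is the line along which they close (so a half turn about z gives the same grasp; the last joint's range is limited). The gripper opens to 87 mm and grips with 3 to 60 N. Pads are 19 mm wide; open, the fingers measure 117 mm over their backs; the gripper's body (75 mm by 190 mm) begins 51 mm behind the grasp point.
Start: joints at [1.212, 0.321, -0.07, 1.45, 0.023, 1.371, -0.057], TCP at [0.237, -0.605, 0.237] pointing down, gripper open.
Joint ranges: [-2.86, 2.86], [-0.3, 2.09], [-1.38, 1.24], [0.06, 2.45], [-1.56, 4.7], [0.09, 2.05], [-2.69, 2.69]. Speed limits (rad/s): [2.57, 2.57, 3.14, 3.14, 3.14, 3.14, 3.14].

INTERFACE

Orientations are given as a rotation vector (axis times angle).
In Python, from bench import ctrl gives the robot as it stands.
- The arm moves only by the tool step_arm, never from a script. Its argument "commands" is a list of rows, each an object with "travel": the shift along the tool's x, y, z in m, a list of three; "turn": the turn, a rotation vector about the tool's x, y, z in degrees, a list of three. A call has 1 to 5 rows; each row is the pose to reach, as a shift and turn from the pose commanded when the call began, along the tool's axes at that moment; what a row does not reach only later rows make up. A row lasts 1/10 s, in which the tool goes at most 50 mm and 8.59 degrees, less where a joint would pass 70% of its speed; a pose out of reach is approached as far as the arm can. A call with a gripper value outside its range is refused whole. "gripper" is the opening, from 0 (shut) to 1 (fully open), set as the call begins (left out, the last holds). The fingers move at their own pace and stop on an object; "force" is the grip in N (left out, the last holds). Time passes only in rows, so rows that repeat a pose let the fingers close. It gives the time, the measured TCP pose, the force, the opening and the grip force at its end, in the units of the state.
- ctrl.get_state(): the state, without advancing time (a new reading comes with each control period).
- ctrl.get_image(name): name is "scene" or "side" or "wrist"; returns the picture (400x640x3 uint8, red, green, blue); there is no depth.
- ctrl.camera_model(name): a dict with "fx", "fy", "cx", "cy" (pixels), "R" (3x3) and "t" (3): a world point X has camera coordinates R X + t; the wrist camera has in their place "T_tool_cam" (4x4, takes a point from camera to tool coordinates, whose origin is the TCP and whose axes are the flange's). Camera axes: x right, y down, z forward; pixel columns grow to the right and rows downward; lengths in m; the calibration is good to about 2 mm. The wrist camera is an equidistant fisheye: a pixel r from the principal point sees the ray r / f radians off the axis. A picture is of the moment at which its call begins: read the wrist's pose just before it. camera_model takes no time and is no camera call.
- ctrl.close_job(): hands the job in; it is judged then, once.
The state is a dict: "time": time; "joint_positions": joint angles; "qd": joint speeds; "joint_torque": joint torques, N m; "position": TCP position; "tool_rot": TCP orientation; "ft_force": force on the tool from outside, world axes, zero at the start; "torque": the same for the moment, N m; "grip_width": opening from 0.0 (shut) to 1.0 (fully open); "grip_force": force on a finger pad.
Only numpy, scipy, OpenCV 4.12 (cv2) and the standard library are available. Lean on these libraries where they do the work, as an engineer would, in place of code of your own. Each camera call takes 0.05 s, during which the arm holds its last target. There are 200 camera calls.

## Working session

There is one attempt and no reset: what is moved stays moved. The work goes in short steps, Python scripts to look and compute and a tool call to move; the robot and the scene stay as the last step left them, time stands still between calls to the robot, and variables do not carry over. Pictures are saved under pics/ and viewed, at most 10 in all, crops included, and the job is handed in when it is done.

Besides the shell and the picture viewer there is one more tool, called after "Request:" by a JSON object that holds its "fn" and its "kwargs". step_arm: Moves the arm, as the interface text tells. Its arguments: {"type":"object","properties":{"commands":{"type":"array"},"gripper":{"type":"number"},"force":{"type":"number"}},"required":["commands"]}

```bash
mkdir -p pics; ls
python3 - <<'E'
from bench import ctrl
import cv2,pickle
s=ctrl.get_state();print({k:s[k] for k in('time','position','tool_rot','ft_force','grip_width')})
m={}
for n in('scene','side'):
    cv2.imwrite(f'pics/{n}0.png',ctrl.get_image(n)[:,:,::-1]); m[n]=ctrl.camera_model(n);print(n,m[n])
print(ctrl.camera_model('wrist'))
E
```

```text
pics
{'time': 0.0, 'position': array([ 0.23646629, -0.60488826,  0.23545911]), 'tool_rot': array([-3.08534576e+00, -5.81809866e-01,  7.36337482e-04]), 'ft_force': array([-0.37779552, -0.06459799,  0.55015728]), 'grip_width': 0.9991436091441895}
scene {'fx': 405.05228850371765, 'fy': 405.05228850371765, 'cx': 321.50383834916113, 'cy': 195.7756405333074, 'R': array([[-0.69826581, -0.71569744,  0.0142138 ],
       [-0.45021388,  0.42363787, -0.78602698],
       [ 0.556536  , -0.55525502, -0.61802876]]), 't': array([0.44780498, 0.25571262, 0.78722003])}
side {'fx': 519.9490032619636, 'fy': 519.9490032619636, 'cx': 318.34695857171255, 'cy': 190.94166530558516, 'R': array([[-0.93299037, -0.35985387, -0.00584481],
       [-0.13750435,  0.37142046, -0.91822622],
       [ 0.33259815, -0.85589253, -0.39601319]]), 't': array([0.53355719, 0.10119391, 1.27739995])}
{'fx': 309.70691628693146, 'fy': 309.70691628693146, 'cx': 316.27756086587453, 'cy': 204.39731002113737, 'T_tool_cam': array([[ 5.26257407e-04, -9.67833785e-01, -2.51589922e-01,
         6.96330771e-02],
       [ 9.99999855e-01,  5.38242334e-04,  2.11781725e-05,
        -1.10251559e-03],
       [ 1.14919396e-04, -2.51589896e-01,  9.67833927e-01,
        -1.48336368e-01],
       [ 0.00000000e+00,  0.00000000e+00,  0.00000000e+00,
         1.00000000e+00]])}
```

View pics/scene0.png

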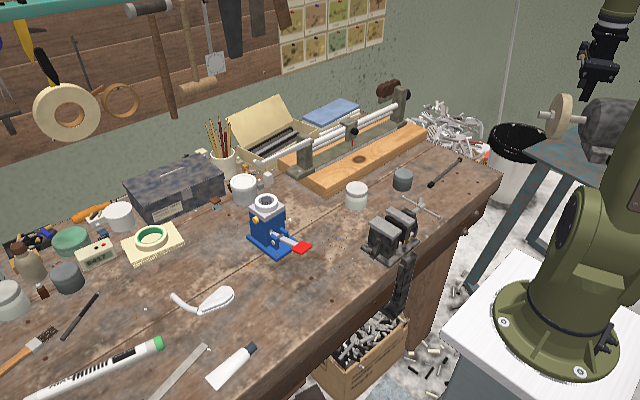

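View pics/side0.png

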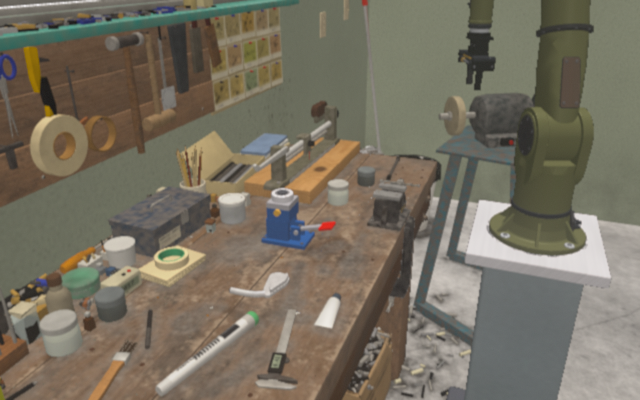

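The scene view shows the collar near (266,201) and the paddle near (301,247). In the side view they are near (283,194) and (325,226). I'll enlarge both in one picture.

Run:
```python
import cv2,numpy as np
a=cv2.imread('pics/scene0.png')[180:270,235:325];b=cv2.imread('pics/side0.png')[170:260,255:345]
f=lambda i:cv2.resize(i,(396*1,396),interpolation=cv2.INTER_CUBIC)
cv2.imwrite('pics/crop0.png',np.hstack([f(a),f(b)]))
```

```text
(no output)
```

View pics/crop0.png

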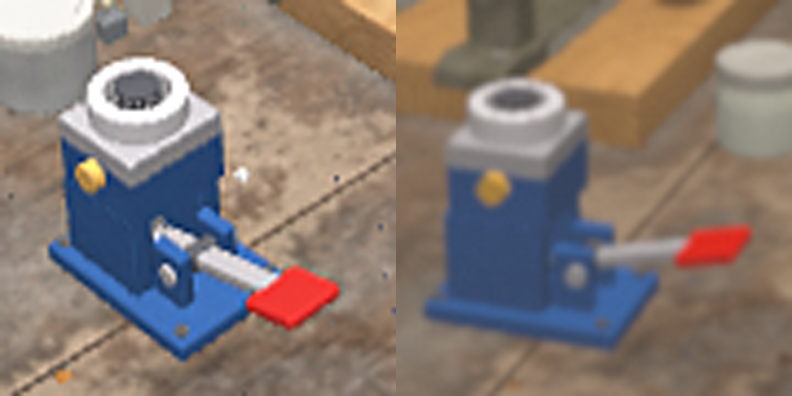

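Pixels read from the crop:

| Point | Scene | Side |
|---|---|---|
| Rim centre | (266.0,199.6) | (282.1,191.9) |
| Paddle top | (301.4,246) | (327,225.4) |

```bash
cat > h.py <<'E'
from bench import ctrl
import numpy as np,cv2
from scipy.spatial.transform import Rotation as Ro
def ray(n,u,v,s=None):
    m=ctrl.camera_model(n); x=np.array([(u-m['cx'])/m['fx'],(v-m['cy'])/m['fy']])
    if n!='wrist':
        R=m['R'];return -R.T@m['t'],R.T@np.append(x,1)
    r=np.hypot(*x);d=np.append(np.sin(r)*x/r,np.cos(r));T=m['T_tool_cam'];Q=Ro.from_rotvec(s['tool_rot']).as_matrix()
    return Q@T[:3,3]+s['position'],Q@T[:3,:3]@d
def atz(n,u,v,z,s=None):
    o,d=ray(n,u,v,s);return o+d*(z-o[2])/d[2]
def tri(rs):
    A=[];b=[]
    for o,d in rs:
        d=d/np.linalg.norm(d);P=np.eye(3)-np.outer(d,d);A.append(P);b.append(P@o)
    return np.linalg.lstsq(np.vstack(A),np.hstack(b),rcond=None)[0]
E
python3 - <<'E'
from h import *
for nm,a,b,z in(('collar',(266,199.6),(282.1,191.9),.122),('paddle',(301.4,246),(327,225.4),.056)):
    print(nm,tri([ray('scene',*a),ray('side',*b)]),atz('scene',*a,z),atz('side',*b,z))
s=ctrl.get_state();print(Ro.from_rotvec(s['tool_rot']).as_matrix())
E
```

```text
collar [0.56658941 0.24574655 0.12242888] [0.5671852 0.2453794 0.122    ] [0.56686804 0.24501308 0.122     ]
paddle [0.45848751 0.2395112  0.05230207] [0.45701023 0.2414566  0.056     ] [0.45475538 0.24750675 0.056     ]
[[ 9.31297735e-01  3.64258232e-01 -6.84404822e-04]
 [ 3.64258870e-01 -9.31296381e-01  1.58954794e-03]
 [-5.83778113e-05 -1.72964292e-03 -9.99998502e-01]]
```

Both points check out: heights match, the spacing is 0.110 m, and yaw is about 0. I'll move round at a safe height.

Request:
{"fn": "step_arm", "kwargs": {"commands": [{"travel": [0.046,-0.02,0],"turn": [0,0,4]},{"travel": [0.092,-0.039,0],"turn": [0,0,8]},{"travel": [0.138,-0.058,0],"turn": [0,0,13]},{"travel": [0.184,-0.078,0],"turn": [0,0,17]},{"travel": [0.23,-0.097,0],"turn": [0,0,21.4]}], "gripper": 0}}

```text
time: 0.6
position: [0.4165, -0.4295, 0.2362]
tool_rot: [-3.141, 0.006, 0.001]
ft_force: [0.8, 0.2, -0.0]
grip_width: 0.631
grip_force: 0.0
```

Request:
{"fn": "step_arm", "kwargs": {"commands": [{"travel": [0.02,-0.045,0]},{"travel": [0.04,-0.09,0]},{"travel": [0.06,-0.135,0]},{"travel": [0.08,-0.18,0]},{"travel": [0.09,-0.229,0]}]}}

```text
$.commands[0]: bad value
```

Request:
{"fn": "step_arm", "kwargs": {"commands": [{"travel": [0,-0.049,0]},{"travel": [0,-0.098,0]},{"travel": [-0.01,-0.147,0]},{"travel": [-0.02,-0.195,0]},{"travel": [-0.03,-0.243,0]}]}}

```text
$.commands[0]: bad value
```

Request:
{"fn": "step_arm", "kwargs": {"commands": [{"travel": [-0.01,-0.049,0]},{"travel": [-0.02,-0.097,0]},{"travel": [-0.025,-0.145,0]},{"travel": [-0.027,-0.19,0]},{"travel": [-0.027,-0.2,0]}]}}

```text
$.commands[0]: bad value
```

Run:
```python
from h import *
s=ctrl.get_state();print(s['time'],s['position'],s['tool_rot'],s['joint_positions'],s['ft_force'])
import pickle;pickle.dump(s,open('s1.pkl','wb'))
cv2.imwrite('pics/w1.png',ctrl.get_image('wrist')[:,:,::-1])
```

```text
0.6 [ 0.41649588 -0.42951406  0.23621248] [-3.14136094e+00  6.18409440e-03  7.76230099e-04] [ 0.90378126  0.21806531 -0.17234758  1.58192281  0.038241    1.34541374
 -0.84786518] [ 0.75641171  0.19617392 -0.04862832]
```

View pics/w1.png

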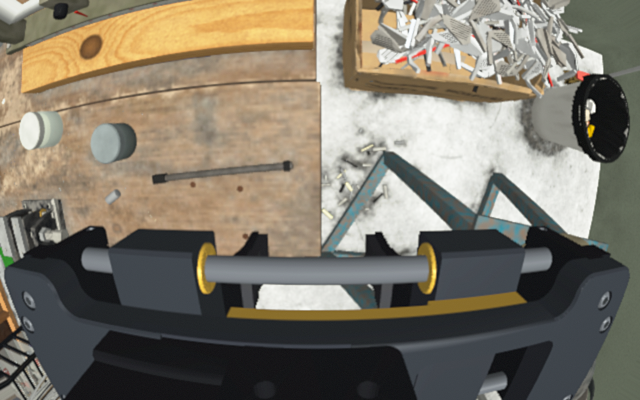

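Each row needs a "turn" field, so those moves were refused and the arm hasn't moved. The wrist picture shows the bench edge and the jars at left, around (40,130) and (113,142). Re-sending.

Request:
{"fn": "step_arm", "kwargs": {"commands": [{"travel": [0.02,-0.045,0],"turn": [0,0,0]},{"travel": [0.04,-0.09,0],"turn": [0,0,0]},{"travel": [0.06,-0.135,0],"turn": [0,0,0]},{"travel": [0.08,-0.18,0],"turn": [0,0,0]},{"travel": [0.09,-0.229,0],"turn": [0,0,0]}]}}

```text
time: 1.15
position: [0.5066, -0.2006, 0.2361]
tool_rot: [-3.141, 0.0, -0.0]
ft_force: [1.0, 0.8, -0.0]
grip_width: 0.125
grip_force: 0.0
```

Request:
{"fn": "step_arm", "kwargs": {"commands": [{"travel": [0,-0.049,0],"turn": [0,0,0]},{"travel": [0,-0.098,0],"turn": [0,0,0]},{"travel": [-0.01,-0.147,0],"turn": [0,0,0]},{"travel": [-0.02,-0.195,0],"turn": [0,0,0]},{"travel": [-0.03,-0.243,0],"turn": [0,0,0]}]}}

```text
time: 1.65
position: [0.475, 0.0424, 0.2362]
tool_rot: [3.141, -0.001, -0.0]
ft_force: [1.0, -0.3, 0.2]
grip_width: 0.006
grip_force: 0.0
```

Request:
{"fn": "step_arm", "kwargs": {"commands": [{"travel": [-0.01,-0.049,0],"turn": [0,0,0]},{"travel": [-0.02,-0.097,0],"turn": [0,0,0]},{"travel": [-0.025,-0.145,0],"turn": [0,0,0]},{"travel": [-0.027,-0.19,0],"turn": [0,0,0]},{"travel": [-0.027,-0.2,0],"turn": [0,0,0]}]}}

```text
time: 2.15
position: [0.4469, 0.2466, 0.2368]
tool_rot: [-3.139, -0.013, 0.001]
ft_force: [0.2, -0.2, -0.6]
grip_width: 0.004
grip_force: 0.0
```

Run:
```python
from h import *
s=ctrl.get_state();print(s['time'],s['position'],s['tool_rot'],s['joint_positions'],s['ft_force'])
import pickle;pickle.dump(s,open('s1.pkl','wb'))
cv2.imwrite('pics/w2.png',ctrl.get_image('wrist')[:,:,::-1])
```

```text
2.15 [0.44691053 0.24663598 0.23676243] [-3.13850001e+00 -1.29216407e-02  5.43372523e-04] [ 0.2095529   0.06627824 -0.78760607  1.76901102  0.04556185  1.32465832
 -2.1505626 ] [ 0.16852339 -0.16573914 -0.55364812]
```

View pics/w2.png

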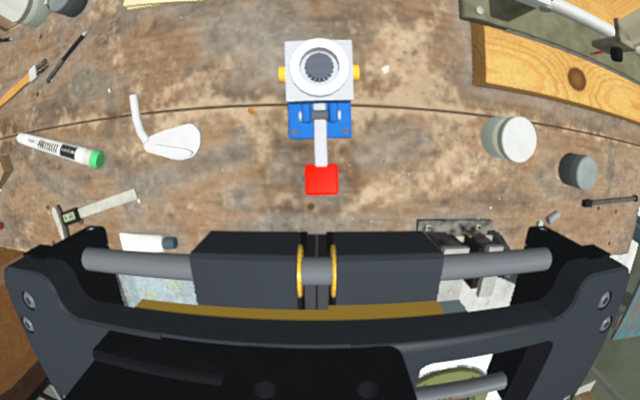

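The wrist view shows the collar centre near (319.5,66), the paddle's top face near (321.5,178), and the brass caps at (283,73) and (356,72).

Run:
```python
from h import *
import pickle;s=pickle.load(open('s1.pkl','rb'))
print(atz('wrist',321.5,178,.056,s),atz('wrist',319.5,66,.122,s),atz('wrist',283,73,.085,s),atz('wrist',356,72,.085,s))
```

```text
[0.45985001 0.24313262 0.056     ] [0.56731678 0.24677058 0.122     ] [0.56770581 0.28147225 0.085     ] [0.5694884  0.21153641 0.085     ]
```

Wrist, scene and side agree: collar at (0.567,0.246), paddle at (0.457,0.243), yaw about 1.5°. Descending over the paddle.

Request:
{"fn": "step_arm", "kwargs": {"commands": [{"travel": [0.008,0.003,0.045],"turn": [0,0,0]},{"travel": [0.008,0.003,0.09],"turn": [0,0,0]},{"travel": [0.008,0.003,0.125],"turn": [0,0,0]},{"travel": [0.008,0.003,0.145],"turn": [0,0,0]},{"travel": [0.008,0.003,0.15],"turn": [0,0,0]}], "force": 20}}

```text
time: 2.7
position: [0.4556, 0.2346, 0.0835]
tool_rot: [3.139, -0.004, -0.009]
ft_force: [-0.7, 0.5, -0.3]
grip_width: 0.008
grip_force: 0.0
```

Request:
{"fn": "step_arm", "kwargs": {"commands": [{"travel": [0,0,0.006],"turn": [0,0,0]},{"travel": [0,0,0.012],"turn": [0,0,0]},{"travel": [0,0,0.018],"turn": [0,0,0]},{"travel": [0,0,0.024],"turn": [0,0,0]},{"travel": [0,0,0.03],"turn": [0,0,0]}]}}

```text
time: 3.2
position: [0.4569, 0.2378, 0.0572]
tool_rot: [3.141, -0.001, -0.0]
ft_force: [-3.3, -0.6, 6.3]
grip_width: 0.002
grip_force: 3.2
```

Request:
{"fn": "step_arm", "kwargs": {"commands": [{"travel": [0,0,0.004],"turn": [0,0,0]},{"travel": [0,0,0.008],"turn": [0,0,0]},{"travel": [0,0,0.011],"turn": [0,0,0]},{"travel": [0,0,0.013],"turn": [0,0,0]},{"travel": [0,0,0.015],"turn": [0,0,0]}]}}

```text
time: 3.7
position: [0.4567, 0.2379, 0.0425]
tool_rot: [3.141, -0.001, -0.001]
ft_force: [-4.7, -1.2, 9.7]
grip_width: 0.006
grip_force: 5.5
```

Request:
{"fn": "step_arm", "kwargs": {"commands": [{"travel": [0,0,0.001],"turn": [0,0,0]},{"travel": [0,0,0.002],"turn": [0,0,0]}]}}

```text
time: 3.9
position: [0.4569, 0.2379, 0.041]
tool_rot: [3.14, -0.001, -0.0]
ft_force: [-5.2, -2.1, 14.8]
grip_width: 0.01
grip_force: 7.4
```

Request:
{"fn": "step_arm", "kwargs": {"commands": [{"travel": [0,0,0.001],"turn": [0,0,0]},{"travel": [0,0,0.002],"turn": [0,0,0]}]}}

```text
time: 4.1
position: [0.457, 0.2379, 0.0394]
tool_rot: [3.14, -0.001, 0.0]
ft_force: [-5.2, -3.2, 15.6]
grip_width: 0.007
grip_force: 8.1
```

Request:
{"fn": "step_arm", "kwargs": {"commands": [{"travel": [0,0,0.001],"turn": [0,0,0]},{"travel": [0,0,0.002],"turn": [0,0,0]}]}}

```text
time: 4.3
position: [0.4573, 0.2379, 0.0375]
tool_rot: [3.14, -0.001, 0.001]
ft_force: [-5.6, -3.2, 15.1]
grip_width: 0.008
grip_force: 8.0
```

Request:
{"fn": "step_arm", "kwargs": {"commands": [{"travel": [0,0,0.001],"turn": [0,0,0]},{"travel": [0,0,0.002],"turn": [0,0,0]}]}}

```text
time: 4.5
position: [0.4575, 0.238, 0.036]
tool_rot: [3.14, -0.001, 0.002]
ft_force: [-8.2, -5.5, 24.7]
grip_width: 0.005
grip_force: 12.9
```

Request:
{"fn": "step_arm", "kwargs": {"commands": [{"travel": [0,0,0.001],"turn": [0,0,0]},{"travel": [0,0,0.001],"turn": [0,0,0]}]}}

```text
time: 4.7
position: [0.4576, 0.238, 0.0359]
tool_rot: [3.139, -0.001, 0.002]
ft_force: [-9.3, -5.4, 25.6]
grip_width: 0.008
grip_force: 14.0
```

Run:
```python
from h import *
s=ctrl.get_state();print(s['ft_force'],s['position'])
a=ctrl.get_image('scene')[170:270,225:325,::-1];b=ctrl.get_image('side')[160:260,250:350,::-1]
f=lambda i:cv2.resize(i,(400,400),interpolation=cv2.INTER_CUBIC)
cv2.imwrite('pics/press.png',np.hstack([f(a),f(b)]))
```

```text
[-9.29087893 -5.42028669 25.58352662] [0.45758611 0.23801945 0.03594469]
```

View pics/press.png

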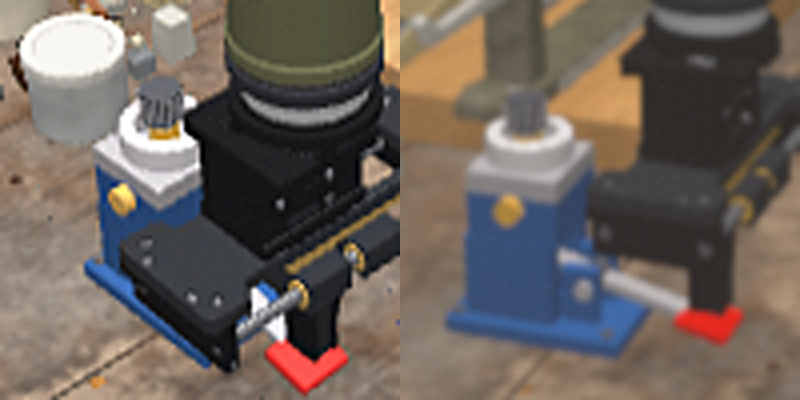

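The lever is at its stop: the arm stalled at TCP z = 0.0359 with the force rising, and the knurled head stands up with yellow showing, at (160,100) in the left crop. Releasing gently.

Request:
{"fn": "step_arm", "kwargs": {"commands": [{"travel": [0,0,-0.008],"turn": [0,0,0]},{"travel": [0,0,-0.016],"turn": [0,0,0]},{"travel": [0,0,-0.024],"turn": [0,0,0]},{"travel": [0,0,-0.034],"turn": [0,0,0]},{"travel": [0,0,-0.05],"turn": [0,0,0]}]}}

```text
time: 5.3
position: [0.457, 0.2373, 0.0829]
tool_rot: [3.141, -0.001, -0.001]
ft_force: [-0.3, -0.4, -0.6]
grip_width: 0.003
grip_force: 0.0
```

Request:
{"fn": "step_arm", "kwargs": {"commands": [{"travel": [0,0,-0.04],"turn": [0,0,0]},{"travel": [0,0,-0.08],"turn": [0,0,0]},{"travel": [0.01,0,-0.12],"turn": [0,0,0]},{"travel": [0.03,-0.008,-0.14],"turn": [0,0,-1.5]},{"travel": [0.04,-0.008,-0.14],"turn": [0,0,-1.5]}], "gripper": 0.75}}

```text
time: 5.8
position: [0.5, 0.2472, 0.2271]
tool_rot: [-3.138, -0.04, -0.012]
ft_force: [-0.2, 1.8, 0.7]
grip_width: 0.374
grip_force: 0.0
```

Run:
```python
from h import *
import pickle
s=ctrl.get_state();print(s['time'],s['position'],s['tool_rot'],s['ft_force'],s['joint_positions'],s['qd'].round(3))
pickle.dump(s,open('s2.pkl','wb'))
im=ctrl.get_image('wrist')[:,:,::-1];cv2.imwrite('pics/w3full.png',im)
cv2.imwrite('pics/w3.png',cv2.resize(im[60:260,210:430],None,fx=3,fy=3,interpolation=cv2.INTER_CUBIC))
```

```text
5.8 [0.50002227 0.24722912 0.22711971] [-3.1383958  -0.04041213 -0.01183322] [-0.20464518  1.83572908  0.68655273] [ 0.19029985  0.1934297  -0.78146497  1.68175888  0.14201698  1.31614838
 -2.16171083] [-0.057  0.252  0.054 -0.121  0.154  0.027 -0.041]
```

View pics/w3.png

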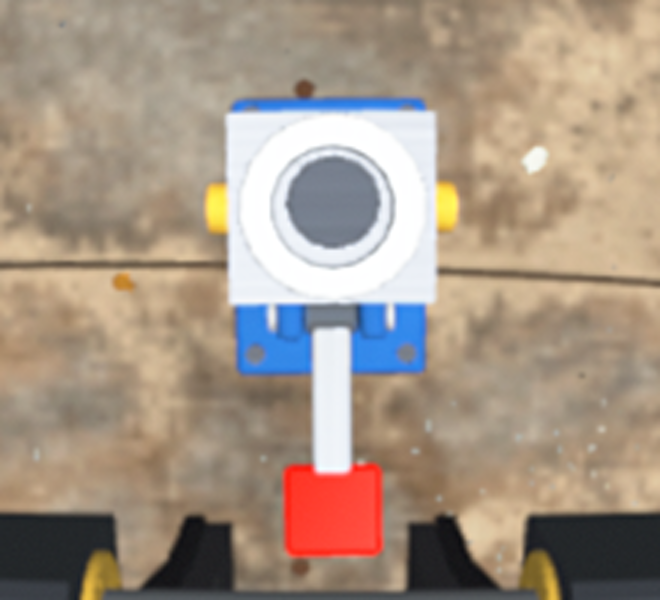

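The paddle is back up, and the lever is aligned with the tool. The head top is near full-image pixel (320.7,127) and the collar centre near (320.7,128).

Run:
```python
from h import *
import pickle;s=pickle.load(open('s2.pkl','rb'))
h=atz('wrist',320.7,127,.143,s);print(h,atz('wrist',320.7,128,.122,s))
s=ctrl.get_state();print(s['position'],s['tool_rot'])
Q=Ro.from_rotvec(s['tool_rot']).as_matrix()
print(Q.round(4),Q.T@(np.array([h[0],h[1],.2])-s['position']))
```

```text
[0.5688378  0.24738386 0.143     ] [0.56808883 0.24713402 0.122     ]
[0.50011581 0.24573747 0.22449715] [-3.13954532 -0.03748548 -0.00655336]
[[ 0.9997  0.0239  0.0042]
 [ 0.0239 -0.9997  0.0019]
 [ 0.0042 -0.0018 -1.    ]] [6.86383159e-02 3.84339622e-05 2.47853347e-02]
```

Request:
{"fn": "step_arm", "kwargs": {"commands": [{"travel": [0.03,0,0],"turn": [0,0,0]},{"travel": [0.06,0,0.0],"turn": [0,0,0]},{"travel": [0.07,0,0.01],"turn": [0,0,0]},{"travel": [0.07,0,0.025],"turn": [0,0,0]},{"travel": [0.07,0,0.025],"turn": [0,0,0]}]}}

```text
time: 6.35
position: [0.5637, 0.2467, 0.1935]
tool_rot: [3.139, 0.042, -0.012]
ft_force: [-0.5, -0.5, -0.5]
grip_width: 0.739
grip_force: 0.0
```

Request:
{"fn": "step_arm", "kwargs": {"commands": [{"travel": [0,0,0],"turn": [0,0,0]},{"travel": [0,0,0],"turn": [0,0,0]}]}}

```text
time: 6.55
position: [0.5661, 0.2479, 0.1979]
tool_rot: [3.141, 0.042, 0.0]
ft_force: [-0.2, 0.4, -0.4]
grip_width: 0.747
grip_force: 0.0
```

Request:
{"fn": "step_arm", "kwargs": {"commands": [{"travel": [0.002,0,0.02],"turn": [0,0,0]},{"travel": [0.002,0,0.035],"turn": [0,0,0]},{"travel": [0.002,0,0.047],"turn": [0,0,0]},{"travel": [0.002,0,0.055],"turn": [0,0,0]},{"travel": [0.002,0,0.058],"turn": [0,0,0]}]}}

```text
time: 7.05
position: [0.5685, 0.2473, 0.1385]
tool_rot: [3.141, 0.04, -0.002]
ft_force: [0.4, -1.5, 0.9]
grip_width: 0.753
grip_force: 0.0
```

Request:
{"fn": "step_arm", "kwargs": {"commands": [{"travel": [0,0,0],"turn": [0,0,0]},{"travel": [0,0,0],"turn": [0,0,0]}]}}

```text
time: 7.25
position: [0.5693, 0.2478, 0.1401]
tool_rot: [-3.141, -0.04, -0.001]
ft_force: [0.0, 0.7, -0.7]
grip_width: 0.754
grip_force: 0.0
```

Closing gently first to watch the side force.

Request:
{"fn": "step_arm", "kwargs": {"commands": [{"travel": [0,0,0.001],"turn": [0,0,0]},{"travel": [0,0,0.001],"turn": [0,0,0]},{"travel": [0,0,0.001],"turn": [0,0,0]},{"travel": [0,0,0.001],"turn": [0,0,0]},{"travel": [0,0,0.001],"turn": [0,0,0]}], "gripper": 0, "force": 8}}

```text
time: 7.75
position: [0.569, 0.2475, 0.1386]
tool_rot: [3.141, 0.04, 0.0]
ft_force: [-0.8, -0.1, -0.1]
grip_width: 0.382
grip_force: 0.0
```

Request:
{"fn": "step_arm", "kwargs": {"commands": [{"travel": [0,0,0],"turn": [0,0,0]},{"travel": [0,0,0],"turn": [0,0,0]},{"travel": [0,0,0],"turn": [0,0,0]},{"travel": [0,0,0],"turn": [0,0,0]}]}}

```text
time: 8.15
position: [0.5691, 0.2469, 0.1385]
tool_rot: [3.14, 0.039, -0.0]
ft_force: [-0.9, -2.3, 1.2]
grip_width: 0.271
grip_force: 8.0
```

Request:
{"fn": "step_arm", "kwargs": {"commands": [{"travel": [0,0.001,0],"turn": [0,0,0]},{"travel": [0,0.001,0],"turn": [0,0,0]},{"travel": [0,0.001,0],"turn": [0,0,0]}], "force": 40}}

```text
time: 8.45
position: [0.569, 0.2467, 0.1385]
tool_rot: [-3.141, -0.04, -0.0]
ft_force: [-0.5, -0.8, 1.4]
grip_width: 0.266
grip_force: 40.0
```

Request:
{"fn": "step_arm", "kwargs": {"commands": [{"travel": [0,0,-0.001],"turn": [0,0,0]},{"travel": [0,0,-0.002],"turn": [0,0,0]},{"travel": [0,0,-0.003],"turn": [0,0,0]},{"travel": [0,0,-0.004],"turn": [0,0,0]},{"travel": [0,0,-0.005],"turn": [0,0,0]}]}}

```text
time: 8.95
position: [0.5686, 0.2464, 0.1429]
tool_rot: [3.141, 0.04, -0.002]
ft_force: [0.0, 0.4, -8.5]
grip_width: 0.262
grip_force: 40.0
```

Side force is near zero and the axial pull is 8.5 N. Continuing straight up.

Request:
{"fn": "step_arm", "kwargs": {"commands": [{"travel": [0,0,-0.002],"turn": [0,0,0]},{"travel": [0,0,-0.004],"turn": [0,0,0]},{"travel": [0,0,-0.006],"turn": [0,0,0]},{"travel": [0,0,-0.008],"turn": [0,0,0]},{"travel": [0,0,-0.01],"turn": [0,0,0]}]}}

```text
time: 9.45
position: [0.569, 0.2465, 0.1538]
tool_rot: [3.141, 0.04, -0.0]
ft_force: [-0.0, 0.2, -7.5]
grip_width: 0.262
grip_force: 40.0
```

Request:
{"fn": "step_arm", "kwargs": {"commands": [{"travel": [0,0,-0.003],"turn": [0,0,0]},{"travel": [0,0,-0.006],"turn": [0,0,0]},{"travel": [0,0,-0.009],"turn": [0,0,0]},{"travel": [0,0,-0.012],"turn": [0,0,0]},{"travel": [0,0,-0.012],"turn": [0,0,0]}]}}

```text
time: 9.95
position: [0.5693, 0.2467, 0.1663]
tool_rot: [-3.141, -0.04, -0.001]
ft_force: [-0.4, 0.5, -4.8]
grip_width: 0.262
grip_force: 40.0
```

Run:
```python
from h import *
s=ctrl.get_state();print(s['ft_force'],s['torque'],s['position'])
a=ctrl.get_image('scene')[160:220,235:295,::-1];b=ctrl.get_image('side')[150:210,252:312,::-1]
f=lambda i:cv2.resize(i,(400,400),interpolation=cv2.INTER_CUBIC)
cv2.imwrite('pics/pull.png',np.hstack([f(a),f(b)]))
```

```text
[-0.39956634  0.53358768 -4.80444864] [ 0.06552456  0.10070637 -0.00976053] [0.56932106 0.24667812 0.16634071]
```

View pics/pull.png

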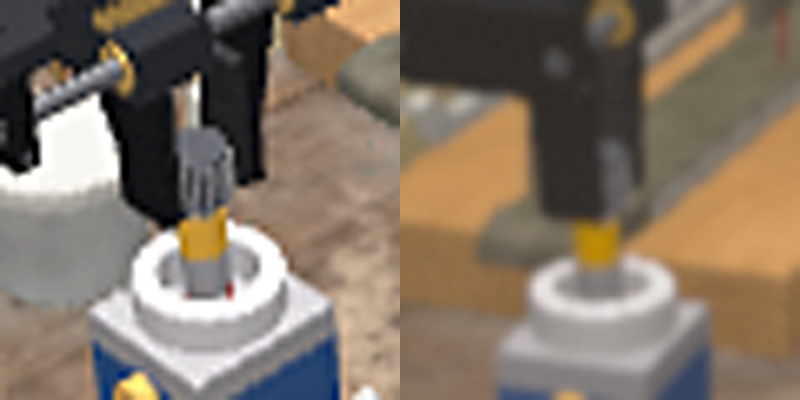

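The pull picture shows the whole yellow band above the rim, at (205,240) in the left crop. The head is about 38 mm above the rim, mid-window, so the red band's edge is still about 10 mm below the rim. The grip is firm and side forces are near zero, so I'm handing in.

```bash
python3 -c "
from bench import ctrl
print(ctrl.close_job())"
```

```text
the job is handed in; nothing more can be done
None
```

I handed the job in at about 10 s: the lever went down to its stop and sprang back, then I pulled the gauge straight up and am holding it in the gripper with its head about 38 mm above the rim by my estimate, yellow band fully clear; the red band is about 10 mm below the rim, though the scene camera may catch a trace of it looking down inside the collar.

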